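# Fit the swivel spacer and gauge its stand-off

### The job

Fit the lamp swivel's spacer: of the three steel sleeves in the tray, slide the middle-length one (24 mm) fully home over the tilted bracket pin and let go of it, leaving the other two sleeves and the glue bottle where they stand. Then take the depth gauge from its rest and hold it square on the end of the fitted sleeve, centred on the pin so that the plunger reads down onto the centre mark of the pin's end, with the foot flat all round and only a light push (under 15 N). Finish while still holding the gauge there for the reading; do not let go of it.

Things in the scene. Friction and masses are not known exactly. Their poses are not given: they have to be found in the camera images.
- pivot: fixed cast swivel bracket on an angle plate; its 18 mm steel pin, 20 mm long with chamfered end, leans 20 degrees towards the robot's side. Origin: pin axis at the flat shoulder (44 mm across, 12 mm above the plate) where the sleeve seats; z out along the pin, x up the slope along the arm. A clamp strap at x 50 to 66 mm, up to 10 mm above the shoulder, is the only thing above shoulder level
- pin_end (a point): the centre mark on the flat end of the pin, 20 mm out from the shoulder
- sleeve_short: plain steel spacer sleeve, 32 mm outside, 20 mm bore, 18 mm long, upright in the tray. Origin: centre of its lower end, z along its axis. Too short, not used. The three sleeves stand in a row, 78 mm apart, in any order
- sleeve_mid: the right spacer sleeve: like the others (32 mm outside, 20 mm bore) but 24 mm long, about 0.09 kg; origin at the centre of its lower end, z along its axis. Home on the pin its end stands 4 mm beyond the end of the pin. Either end may go first
- sleeve_long: the third sleeve, same but 30 mm long. Too long: not to be used
- sleeve_tray: fixed grey tray, 250 (its x) x 76 mm, floor 3 mm thick, rim 8 mm high; origin at the centre of its underside
- gauge: digital depth gauge, 0.16 kg, upright in its rest. Origin: centre of its round foot's underside (30 mm diameter, 10 mm high); z up its axis. Grey body from 21 to 73 mm up: 40 mm wide along the gauge's y (grip these flat sides), 24 mm deep, display on -x. Spindle cap to 84 mm, up to 92 with the plunger in. In the rest the foot is 24 mm above the bench, in a 6 mm deep pocket
- gauge_grip (a point): middle of the grey body, 47 mm above the foot's underside, on the gauge axis
- plunger (a joint): the gauge's spring plunger, 5 mm diameter, on the gauge axis: 0 when it stands out fully 8 mm below the foot, 0.008 when pushed flush with the foot; its spring pushes with 0.5 to 1.7 N. With the foot flat on the right sleeve it reads about 0.004
- gauge_rest: fixed black block 72 x 72 x 24 mm (30 mm over the pocket's rim) in which the gauge stands; origin at the centre of its underside
- glue_bottle: small white glue bottle, 31 mm diameter, 112 mm high, a bystander to leave alone; origin at the centre of its underside
Things that resemble listed ones, but are neither listed nor needed, are in the scene too. Several things have the shape of the gauge_rest; the one meant has the colours described above.

How it is judged:
By the outcome, as a careful person would: the job done as asked, in the order asked, and still so for the second after the job is handed in, while the arm keeps its last pose, push and grip.
It also fails if it takes over 58 s, if anything falls off the work surface, if the arm or the gripper's body presses on something with over 40 N, if the wrist force passes 120 N, or if a joint passes its speed limit or range.

### The arm

A 6-joint arm with a two-finger parallel gripper is mounted at the origin on the work surface; the furniture and walls round the work are solid. World frame = base frame: x ahead of the robot, y to its left, z up, the work surface at z = 0. Lengths are in mm, angles in rad, forces in N, time in s.
With the tool pointing down it reaches from about 325 to 775 mm from the base axis. Payload 5.5 kg.
Tool frame: the origin (TCP) lies at the very end of the fingers, on their centre line; the grasp point (between the pads) lies 19 mm behind it (manip.grasp_offset is the distance from the TCP to the grasp point, in mm); z points along the fingers, y is the line along which they close (so a half turn about z gives the same grasp; the last joint's range is limited). The gripper opens to 88 mm and grips with 3 to 60 N. Pads are 20 mm wide; open, the fingers measure 115 mm over their backs; the gripper's body (75 mm by 178 mm) begins 61 mm behind the grasp point.
Start: joints at [-1.351, 0.091, 1.231, -0, 1.82, -0.057], TCP at [163.966, -577.175, 222.631] pointing down, gripper open.
Joint ranges: [-2.87, 2.87], [-0.86, 2.18], [0.17, 2.46], [-1.51, 4.65], [0.06, 2.69], [-2.65, 2.65]. Speed limits (rad/s): [2.57, 2.57, 3.01, 3.14, 3.14, 3.14].

### API

Orientations are given as a unit quaternion [x, y, z, w].
In Python, from rig import manip gives the robot as it stands. Calls block until the motion is done:
- manip.move_to(position, orientation): joint-space move of the TCP to a pose.
- manip.movel(position, frame=None, rate=150, stop_force=None): straight line of the TCP; frame=None keeps the orientation; rate is the mean speed in mm/s. With stop_force (N) it stops when the force on the tool has changed by that much, and returns True; else False.
- manip.move_joints(angles): joint-space move.
- manip.set_gripper(opening, grip_force=None): opening from 0.0 (shut) to 1.0 (fully open); grip_force is the grip in N (None keeps the last); returns when the fingers have stopped.
- manip.hold(seconds).
- manip.ik(position, orientation): joint angles nearest the present ones, or None.
- manip.read_state(): the state.
- manip.get_image(name): name is "side" or "top"; returns a dict with "img" (420x560x3 uint8, red, green, blue), "fx", "fy", "cx", "cy" (pixels), "pose" (4x4, takes a point from camera to world coordinates). Camera axes: x right, y down, z forward; pixel columns grow to the right and rows downward; lengths in mm; the calibration is good to about 2 mm. A picture is of the moment at which its call begins. There is no depth.
A pose or a line that the arm cannot do raises manip.PlanningError and nothing moves.
- manip.finish_job(): hands the job in, once; it reports no verdict.
Trained networks look in a picture, given as the dict that the camera call returned (one of the last four; its "shot" number tells which), for a name from the list of things; names that differ only in an ending like _2 or _b are one class to them, and where a whole thing is asked for, a point or a joint stands for the part that bears it (a point fixed in the world has none). Each returns a list of dicts, best first, with "conf" (0 to 1); they miss things now and then, are a little off and sometimes report something else, mostly with a low value. They report only what shows in the picture. A call takes as long as a camera call. They do not tell look-alikes from the thing itself.
- manip.masks_of(picture, target): "mask" (420x560 bool, what is visible of it).
- manip.place_of(picture, target): "position" ([x, y, z] in mm, in world coordinates, good to about 4 mm: a listed point, or the origin of a listed thing).
The state is a dict: "t": time; "joints": joint angles; "qvel": joint speeds; "effort": joint torques, N m; "ee_pos": TCP position; "eef_rot": TCP orientation; "force": force on the tool from outside, world axes, zero at the start; "ft_torque": the same for the moment, N m; "finger_gap": opening from 0.0 (shut) to 1.0 (fully open).
Only numpy, scipy, OpenCV 4.12 (cv2) and the standard library are available. Lean on these libraries where they do the work, as an engineer would, in place of code of your own. Each camera call takes 0.05 s, during which the arm holds its last target. There are 200 camera calls.

## Working session

There is one attempt and no reset: what is moved stays moved. The work goes in short steps, each a Python script; the robot and the scene stay as the last script left them, time stands still between calls to the robot, and variables do not carry over. Pictures are saved under pics/ and viewed, on a budget of 10 in all, crops included, one or two more only if the job needs it, and the job is handed in when it is done.

```bash
ls; mkdir -p pics; python3 - <<'E'
from rig import manip
import cv2, numpy as np
ims=[]
for n in("side","top"):
    p=manip.get_image(n); cv2.imwrite(f"pics/{n}0.png",cv2.resize(p["img"][:,:,::-1],(784,588),interpolation=cv2.INTER_CUBIC))
    print(n,p["fx"],p["cx"],p["cy"],np.round(p["pose"],3).tolist())
    for o in["pivot","pin_end","sleeve_short","sleeve_mid","sleeve_long","sleeve_tray","gauge","gauge_grip","gauge_rest","glue_bottle"]:
        m=manip.masks_of(p,o); q=manip.place_of(p,o)
        print(o,[(round(a["conf"],2),np.round(a["position"]).tolist()) for a in q[:4]],[(round(a["conf"],2),[int(v.mean()) for v in np.nonzero(a["mask"])[::-1]],int(a["mask"].sum())) for a in m[:4]])
print(manip.read_state()["t"], manip.grasp_offset)
E
```

```text
pics
side 393.6286340282821 277.0938818535541 209.6694505053693 [[0.996, -0.016, 0.09, 375.1], [-0.089, -0.401, 0.912, -1089.944], [0.022, -0.916, -0.401, 599.735], [0.0, 0.0, 0.0, 1.0]]
pivot [(0.96, [546.0, 78.0, 66.0])] [(0.64, [300, 218], 831)]
pin_end [(0.7, [536.0, 81.0, 84.0])] [(0.58, [300, 218], 861)]
sleeve_short [(0.71, [523.0, -345.0, 0.0])] [(0.54, [300, 218], 863), (0.45, [305, 310], 162)]
sleeve_mid [(0.78, [598.0, -356.0, 4.0]), (0.23, [543.0, 82.0, 70.0])] [(0.71, [339, 311], 199)]
sleeve_long [(0.68, [449.0, -326.0, 1.0])] [(0.66, [273, 305], 221)]
sleeve_tray [(0.76, [529.0, -339.0, 1.0])] [(0.8, [306, 314], 1773), (0.49, [273, 305], 216)]
gauge [(0.5, [492.0, 320.0, 27.0]), (0.35, [545.0, 82.0, 70.0])] [(0.54, [272, 190], 137)]
gauge_grip [(0.56, [491.0, 323.0, 67.0])] [(0.55, [272, 190], 138)]
gauge_rest [(0.62, [494.0, 325.0, 0.0]), (0.49, [436.0, 475.0, -1.0])] [(0.62, [255, 189], 216), (0.51, [272, 203], 207)]
glue_bottle [(0.55, [389.0, 114.0, 4.0])] [(0.56, [245, 219], 208)]
top 400.7808237668398 273.79917993276246 220.41403873488863 [[-0.019, -0.987, 0.161,
[... 316 characters left out ...]
05], 80), (0.46, [392, 228], 112)]
sleeve_mid [(0.5, [447.0, -322.0, 3.0]), (0.46, [599.0, -353.0, 5.0]), (0.24, [534.0, 79.0, 82.0])] [(0.52, [398, 182], 99)]
sleeve_long [(0.5, [446.0, -323.0, 4.0])] []
sleeve_tray [(0.8, [529.0, -337.0, 1.0]), (0.69, [543.0, 82.0, 69.0]), (0.37, [522.0, -343.0, 2.0])] [(0.84, [394, 206], 1410)]
gauge [(0.55, [498.0, 325.0, 24.0])] [(0.57, [187, 214], 131), (0.35, [394, 205], 1576), (0.18, [254, 248], 96)]
gauge_grip [(0.7, [495.0, 320.0, 72.0])] [(0.62, [186, 214], 156)]
gauge_rest [(0.7, [434.0, 479.0, 2.0]), (0.66, [495.0, 320.0, 1.0])] [(0.88, [191, 218], 385), (0.86, [141, 236], 580)]
glue_bottle [(0.4, [389.0, 118.0, -0.0])] []
2.1 18.700000000000003
```

View pics/side0.png

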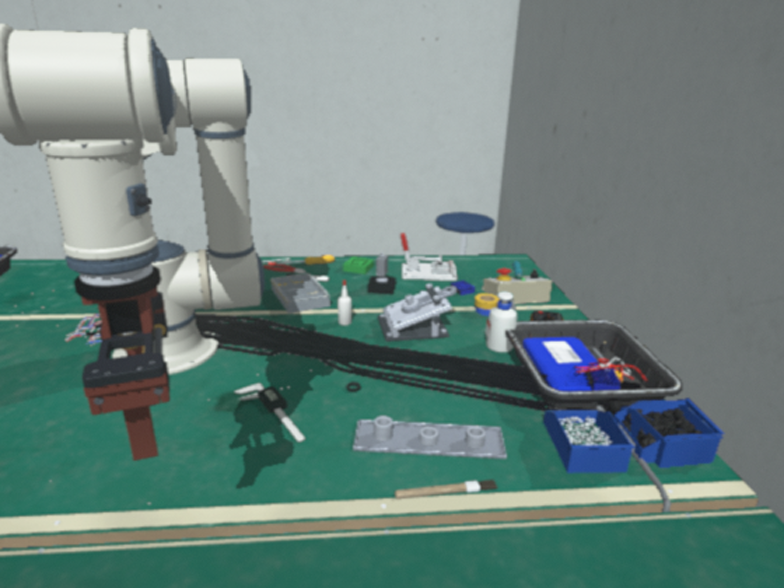

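View pics/top0.png

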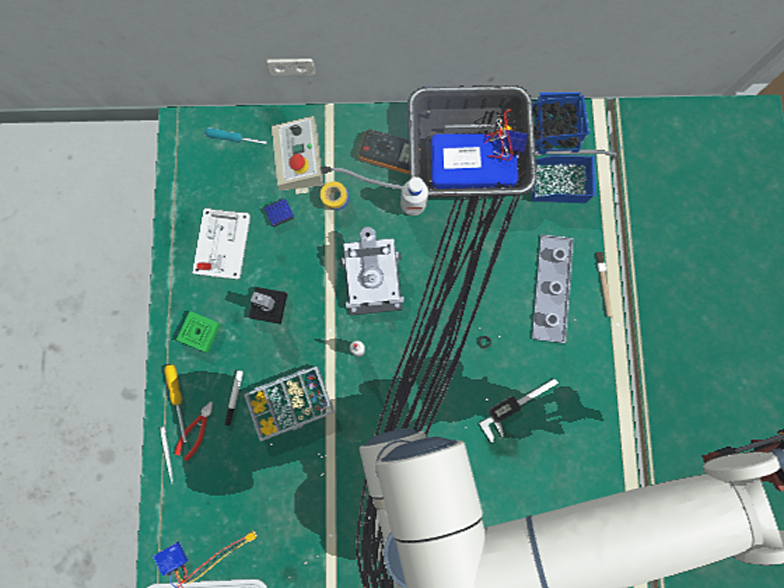

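The side view (784 px wide) shows sleeves at (383,428), (429,435) and (476,436), the pivot at (415,312), and the gauge in the black rest at (381,272).

Possible mix-ups:
- **Sleeves:** there are three. The left one looks tallest and the middle one lowest.
- **Rests:** black at top (265,303), and green at top (198,331), which is a decoy.
- **Bracket:** the white clamp at top (222,243) is a decoy.
- **Bottles:** the small red-capped one at (345,305), and a big white one at (502,325).

Next I'll check one close crop montage.

```bash
cat > h.py <<'E'
from rig import manip
import cv2, numpy as np
from scipy.spatial.transform import Rotation as R
def crop(p,c,w,h,s):  # c in native px
    x,y=c; return cv2.resize(p["img"][int(y-h/2):int(y+h/2),int(x-w/2):int(x+w/2),::-1],None,fx=s,fy=s,interpolation=cv2.INTER_CUBIC)
def proj(p,X):
    T=np.linalg.inv(np.array(p["pose"])); X=np.atleast_2d(X)@T[:3,:3].T+T[:3,3]
    return np.c_[p["fx"]*X[:,0]/X[:,2]+p["cx"],p["fy"]*X[:,1]/X[:,2]+p["cy"]]
def onplane(p,uv,z):
    P=np.array(p["pose"]); d=P[:3,:3]@np.array([(uv[0]-p["cx"])/p["fx"],(uv[1]-p["cy"])/p["fy"],1]); return P[:3,3]+d*(z-P[2,3])/d[2]
def pick(p,o,uv=None):
    for m in manip.masks_of(p,o):
        ys,xs=np.nonzero(m["mask"])
        if uv is None or np.hypot(xs.mean()-uv[0],ys.mean()-uv[1])<12: return m["mask"]
E
python3 - <<'E'
from h import *
s=manip.get_image("side");t=manip.get_image("top")
a=np.hstack([crop(s,(306,310),120,50,4.0),crop(s,(297,222),80,50,4.0)])
b=np.hstack([crop(t,(396,206),50,90,4.0),crop(t,(266,195),60,90,4.0),crop(t,(190,216),45,90,4.0),crop(s,(272,196),45,90,4.0)])
W=max(a.shape[1],b.shape[1]);pad=lambda i:np.pad(i,((0,0),(0,W-i.shape[1]),(0,0)))
cv2.imwrite("pics/c1.png",np.vstack([pad(a),pad(b)]));print(W,a.shape,b.shape)
m=pick(t,"sleeve_tray"); r=cv2.minAreaRect(np.argwhere(m)[:,::-1].astype(np.float32)); bx=cv2.boxPoints(r); print([np.round(onplane(t,q,8)).tolist() for q in bx])
E
```

```text
800 (200, 800, 3) (360, 800, 3)
[[400.0, -279.0, 8.0], [652.0, -314.0, 8.0], [643.0, -398.0, 8.0], [392.0, -361.0, 8.0]]
```

View pics/c1.png

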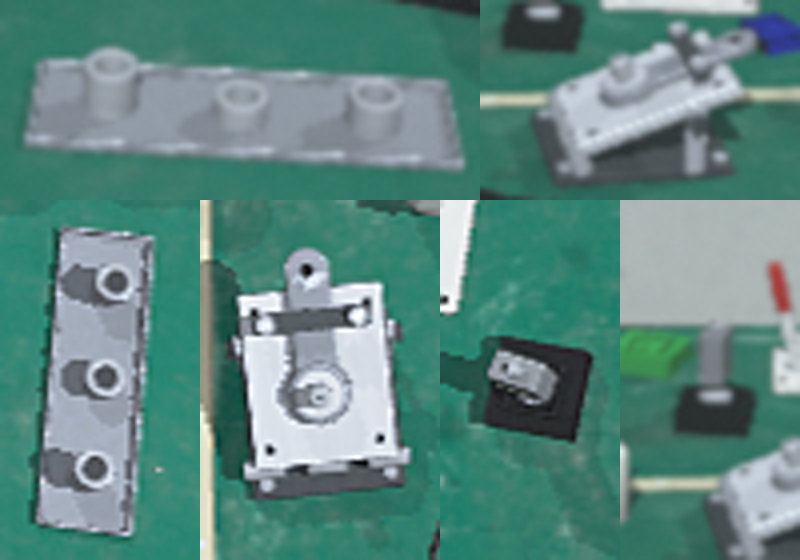

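Heights in the side crop: left rim-to-foot about 50 px, middle about 30 and right about 43. So left is long, middle is short and **right (native (399,181) in top, x≈598) is the 24 mm one**. That agrees with place_of. Next I'll refine the sleeve, pin and yaw.

```bash
python3 - <<'E'
from h import *
from scipy.optimize import least_squares
s=manip.get_image("side");t=manip.get_image("top")
nat=lambda c,o,off:np.array([(c[0]-off[0])/4+o[0]-.375,(c[1]-off[1])/4+o[1]-.375])
for n,c,z in(("mid",(115,282),27),("short",(105,378),21),("long",(95,470),33)):
    print(n,onplane(t,nat(c,(371,161),(0,200)),z).round(1))
for c,z,x in(((377,93),27,0),((242,97),21,0),((111,62),33,0)):
    print("side",onplane(s,nat(c,(246,285),(0,0)),z).round(1))
# pin end: top & side observations
ut=nat((321,396),(236,150),(200,200)); us=nat((626,61),(257,197),(480,0))
r=least_squares(lambda X:np.r_[proj(t,X)[0]-ut,proj(s,X)[0]-us],[536,80,84]); print("pin_end",r.x.round(1),r.fun.round(2))
o=r.x+np.array([6.8,0.4,-18.8]); n=np.array([-np.sin(.349),-.02,np.cos(.349)])
# LSD on slope
def lsd(c,w,h,plane,nn,minl):
    g=cv2.cvtColor(crop(t,c,w,h,4),cv2.COLOR_BGR2GRAY); L=cv2.createLineSegmentDetector().detect(g)[0][:,0]
    x0,y0=int(c[0]-w/2),int(c[1]-h/2)
    for l in L:
        if np.hypot(l[2]-l[0],l[3]-l[1])<minl: continue
        P=np.array(t["pose"]);Q=[]
        for a in(l[:2],l[2:]):
            u=a/4+[x0-.375,y0-.375]; d=P[:3,:3]@np.array([(u[0]-t["cx"])/t["fx"],(u[1]-t["cy"])/t["fy"],1]);Q.append(P[:3,3]+d*(nn@(plane-P[:3,3])/(nn@d)))
        d=Q[1]-Q[0]; ex=np.array([nn[2],0,-nn[0]]);a=np.arctan2(d[1],d@ex); print(l.round().tolist(),"len",round(np.linalg.norm(d)),"yaw mod90",round((a+np.pi/4)%(np.pi/2)-np.pi/4,3))
print("pivot");lsd((266,195),60,90,o-12*n,n,70)
print("rest");lsd((190,216),45,60,np.array([0,0,24.]),np.array([0,0,1.]),35)
for nme in("pin_end","pivot","gauge_grip","gauge","gauge_rest"):
    print(nme,[np.round(q["position"],1).tolist() for p in(s,t) for q in manip.place_of(p,nme)[:2]])
st=manip.read_state();print(st["t"],st["eef_rot"])
E
```

```text
mid [ 596.8 -354.1   27. ]
short [ 519.  -342.4   21. ]
long [ 442.8 -325.7   33. ]
side [ 599.3 -359.6   27. ]
side [ 521.6 -350.8   21. ]
side [ 446.4 -329.1   33. ]
pin_end [539.7  77.8  77.4] [ 0.02 -1.   -1.04  0.21]
pivot
[195.0, 248.0, 188.0, 161.0] len 70 yaw mod90 0.063
[14.0, 358.0, 12.0, 256.0] len 84 yaw mod90 -0.024
[11.0, 148.0, 10.0, 63.0] len 66 yaw mod90 -0.021
rest
[106.0, 104.0, 57.0, 88.0] len 42 yaw mod90 -0.328
[153.0, 97.0, 138.0, 166.0] len 57 yaw mod90 -0.199
[134.0, 182.0, 47.0, 166.0] len 71 yaw mod90 -0.204
[96.0, 82.0, 150.0, 91.0] len 45 yaw mod90 -0.187
pin_end [[533.1, 75.6, 85.5], [532.0, 78.6, 80.8], [491.1, 322.2, 70.3]]
pivot [[546.8, 80.4, 68.3], [543.1, 80.4, 66.7]]
gauge_grip [[491.8, 324.1, 67.4], [496.7, 324.5, 72.4]]
gauge [[491.6, 318.1, 27.3], [491.8, 325.4, 70.1], [497.8, 323.1, 26.9]]
gauge_rest [[494.3, 321.8, -4.7], [435.6, 474.2, -1.5], [433.1, 480.3, 1.2], [495.6, 321.3, 1.1]]
2.85 [9.90437245e-01 1.37963994e-01 7.42061323e-06 1.87398398e-05]
```

```bash
cat >> h.py <<'E'
down=lambda a:(R.from_euler('z',a)*R.from_euler('x',np.pi)).as_quat()
def st(m=""):
    s=manip.read_state(); print(m,"t",round(s["t"],2),"tcp",np.round(s["ee_pos"],1),"F",np.round(s["force"],1),"M",np.round(s["ft_torque"],2),"gap",round(s["finger_gap"]*88,1)); return s
E
python3 - <<'E'
from h import *
S=np.array([598,-355.5]); y=-.18; a1,a2=y+np.pi/4,y-np.pi/4
q0=manip.read_state()["joints"]
for a in(a1,a2):print(np.round(manip.ik([*S,60],down(a)),2))
manip.set_gripper(.6,8)
manip.move_to([*S,60],down(a1)); st()
print(manip.movel([*S,9],stop_force=10)); st("down")
manip.set_gripper(0.2,8); st("pinch1")
manip.set_gripper(.6)
manip.movel([*S,9],frame=down(a2)); st("rot")
manip.set_gripper(0.2,30); st("pinch2")
for n in("side","top"):
    p=manip.get_image(n); print([(round(q["conf"],2),np.round(q["position"]).tolist()) for q in manip.place_of(p,"sleeve_mid")[:3]])
E
```

```text
[-0.59  0.37  1.19 -0.    1.57  0.38]
[-0.59  0.37  1.19 -0.    1.57  1.95]
 t 5.43 tcp [ 597.5 -356.8   60.8] F [-0.3 -0.8 -0.8] M [-0.03  0.04 -0.04] gap 52.7
True
down t 5.83 tcp [ 597.2 -356.4    7.5] F [-1.2  1.9  6.3] M [ 0.01  0.12 -0.02] gap 52.7
pinch1 t 6.3 tcp [ 596.4 -355.1    4.9] F [-0.4 -1.1  1.1] M [-0.12  0.07 -0.05] gap 31.0
rot t 8.57 tcp [ 598.  -355.5    9. ] F [0.4 0.1 0. ] M [ 0.11 -0.04  0.03] gap 52.6
pinch2 t 9.04 tcp [ 598.1 -355.5    9. ] F [ 0.2  0.1 -0. ] M [ 0.16 -0.05  0.01] gap 30.8
[(0.43, [598.0, -358.0, 3.0])]
[(0.33, [390.0, 118.0, -1.0])]
```

Both pinches closed at about 31 mm, which is right for the sleeve. Pinch 1 puts the sleeve at tool x ≈ -1.2 mm in the present grasp. Now I'll lift it and take a close crop of the pin, overlaying the present estimate.

```bash
python3 - <<'E'
from h import *
s=manip.read_state()
manip.movel([598,-355.5,110],rate=250); st("lift")
s=manip.get_image("side");t=manip.get_image("top")
nat=lambda c,o,off:np.array([(c[0]-off[0])/4+o[0]-.375,(c[1]-off[1])/4+o[1]-.375])
us=nat((377,93),(246,285),(0,0)); print("side bias px",us-proj(s,[597.3,-354.5,27])[0]); ut=nat((115,282),(371,161),(0,200)); print("top bias",ut-proj(t,[597.3,-354.5,27])[0])
E_=np.array([537,79,83.]);out=[]
for p,c in((t,(267,198)),(s,(294,212))):
    out.append(crop(p,c,26,36,15)); print(c, (proj(p,E_)[0]-[c[0]-13,c[1]-18]+.5)*15)
cv2.imwrite("pics/c2.png",np.hstack(out))
E
```

```text
lift t 9.79 tcp [ 597.8 -355.4  109.1] F [ 0.   0.2 -2.1] M [ 0.08 -0.04  0.06] gap 30.8
side bias px [1.33533579 1.33253119]
top bias [-0.11666579  0.16134769]
(267, 198) [179.5007318  279.01826591]
(294, 212) [161.52557117 253.15863181]
```

View pics/c2.png

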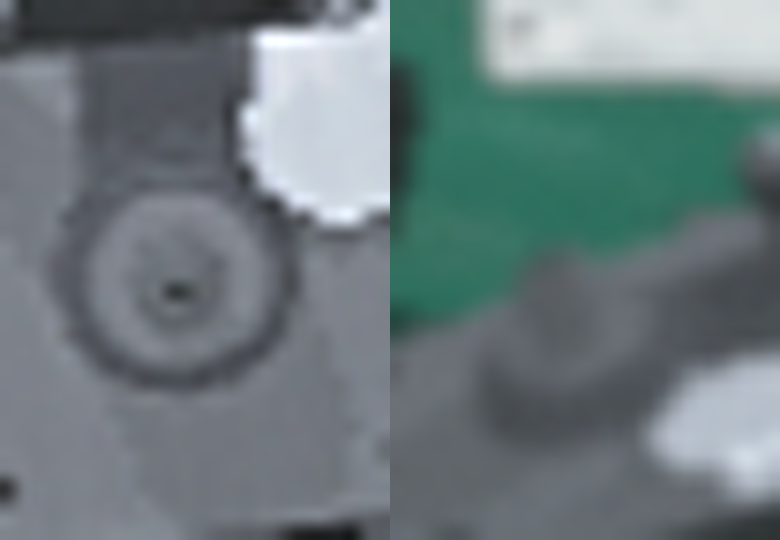

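```bash
python3 - <<'E'
from h import *
from scipy.optimize import least_squares
s=manip.get_image("side");t=manip.get_image("top")
ut=np.array([265.37,198.9])-[-.12,.16]; us=np.array([291.5,211.2])
for b in(0,.67,1.33):
    r=least_squares(lambda X:np.r_[proj(t,X)[0]-ut,(proj(s,X)[0]-us+b)],[536,80,84]); print(b,r.x.round(1),r.fun.round(2))
for z in(80,83,86,88): print(onplane(t,ut,z).round(1))
# yaw from arm: eye hole at crop c1 (307,270) & pin mark; shoulder centre (178,282) crop15
uh=np.array([(307-200)/4+236-.375,(270-200)/4+150-.375])
from math import sin,cos
for E_ in([537,79,83],[536,78,86]):
  for psi in(0.03,.06,.09,.12):
    c=np.radians(20);zp=np.array([-sin(c)*cos(psi),-sin(c)*sin(psi),cos(c)]);xp=np.array([cos(c)*cos(psi),cos(c)*sin(psi),sin(c)])
    o=np.array(E_)-20*zp
    print(psi,"hole pred",[proj(t,o+L*xp-4*zp)[0].round(2).tolist() for L in(85,95)],uh,"shoulder",proj(t,o)[0].round(2),[254+178/15-.5,180+282/15-.5])
E
```

```text
0 [536.7  79.   79.8] [ 0.01 -0.33 -0.35  0.07]
0.67 [535.3  79.   82.4] [ 0.   -0.07 -0.07  0.01]
1.33 [534.   78.9  85. ] [-0.    0.19  0.2  -0.04]
[535.6  79.   80. ]
[535.  79.  83.]
[534.3  78.9  86. ]
[533.9  78.9  88. ]
0.03 hole pred [[264.11, 169.86], [263.94, 166.6]] [262.375 167.125] shoulder [265.52 197.26] [265.3666666666667, 198.3]
0.06 hole pred [[263.26, 169.91], [262.99, 166.66]] [262.375 167.125] shoulder [265.45 197.26] [265.3666666666667, 198.3]
0.09 hole pred [[262.41, 169.99], [262.05, 166.75]] [262.375 167.125] shoulder [265.39 197.27] [265.3666666666667, 198.3]
0.12 hole pred [[261.56, 170.09], [261.11, 166.87]] [262.375 167.125] shoulder [265.32 197.28] [265.3666666666667, 198.3]
0.03 hole pred [[264.41, 169.88], [264.24, 166.63]] [262.375 167.125] shoulder [265.82 197.36] [265.3666666666667, 198.3]
0.06 hole pred [[263.56, 169.94], [263.29, 166.69]] [262.375 167.125] shoulder [265.75 197.36] [265.3666666666667, 198.3]
0.09 hole pred [[262.7, 170.02], [262.35, 166.77]] [262.375 167.125] shoulder [265.69 197.37] [265.3666666666667, 198.3]
0.12 hole pred [[261.85, 170.12], [261.41, 166.89]] [262.375 167.125] shoulder [265.62 197.38] [265.3666666666667, 198.3]
```

```bash
cat >> h.py <<'E'
PSI=.08
RP=R.from_euler('z',PSI)*R.from_euler('y',-np.radians(20)); XP,YP,ZP=RP.as_matrix().T
QP=(RP*R.from_euler('x',np.pi)).as_quat()
PE=np.array([535,79,84.])
def tcp(dx,dy,h): return PE+XP*dx+YP*dy+ZP*h   # TCP in pin-end frame
def loc():
    d=np.array(manip.read_state()["ee_pos"])-PE; return np.round([d@XP,d@YP,d@ZP],2)
E
python3 - <<'E'
from h import *
print(ZP)
manip.movel([598,-355.5,190],rate=250)
manip.move_to(tcp(1.24,0,90),QP); st("via")
manip.movel(tcp(1.24,0,12),rate=150); manip.hold(.3); f=st("hover"); print(loc())
hit=manip.movel(tcp(1.24,0,-6),rate=30,stop_force=6); st(hit); print(loc())
p=manip.get_image("side"); cv2.imwrite("pics/c3.png",crop(p,(292,200),80,80,7))
E
```

```text
[-0.34092626 -0.02733244  0.93969262]
via t 12.08 tcp [505.9  76.  169.2] F [ 0.2  0.1 -0.9] M [-0.08  0.18 -0.02] gap 30.7
hover t 13.05 tcp [532.4  78.8  96.9] F [ 0.1  0.2 -0.5] M [0.01 0.16 0.07] gap 30.7
[ 1.97  0.02 12.97]
False t 13.8 tcp [538.2  79.2  78.7] F [ 1.2  0.7 -1.4] M [-0.    0.06 -0.03] gap 30.6
[ 1.22 -0.02 -6.08]
```

View pics/c3.png

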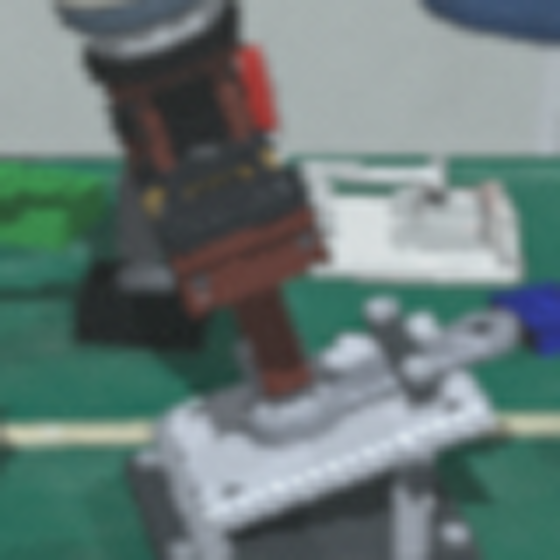

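The picture shows the fingers at the pin site, (285,370), with the sleeve's lower end near the shoulder. There's no axial contact, so the sleeve is on the pin. I'll push on gently until it seats.

```bash
python3 - <<'E'
from h import *
manip.hold(.2);st("settled")
hit=manip.movel(tcp(1.24,0,-19),rate=25,stop_force=7); st(hit); print(loc()); manip.hold(.2); s=st(); print(loc(),"Faxial",np.array(s["force"])@ZP,np.array(s["force"])@XP,np.array(s["force"])@YP)
E
```

```text
settled t 14.05 tcp [538.2  79.2  78.8] F [ 0.4 -0.3 -1.7] M [0.01 0.01 0.01] gap 30.8
True t 14.43 tcp [540.9  79.5  71.6] F [-0.7  0.2  2.7] M [ 0.01  0.09 -0.03] gap 30.8
[ 1.270e+00  1.000e-02 -1.371e+01]
 t 14.63 tcp [540.9  79.5  71.5] F [-0.   0.7  4.6] M [ 0.03 -0.08 -0.02] gap 30.8
[ 1.260e+00 -1.000e-02 -1.371e+01] Faxial 4.299936464918068 1.59221962306977 0.7481425780346512
```

It stopped at h=-13.7, against -14.0 predicted for fully home. Next I'll wiggle it lightly to find the true pin axis, reseat, release, and retreat along the pin.

```bash
python3 - <<'E'
from h import *
b=np.array([1.26,0,-12.7]); manip.movel(tcp(*b),rate=30); manip.hold(.2)
def probe(c,ax):
    r=[]
    for sg in(1,-1):
        manip.movel(tcp(*c),rate=30); manip.hold(.15)
        g=np.array(c);g[ax]+=3*sg; h=manip.movel(tcp(*g),rate=15,stop_force=5); r.append(loc()[ax]); print(ax,sg,h,loc())
    return sum(r)/2
b[1]=probe(b,1); b[0]=probe(b,0); print("mid",b)
manip.movel(tcp(*b),rate=30); manip.hold(.1)
print(manip.movel(tcp(b[0],b[1],-17),rate=25,stop_force=8),loc()); st("seat")
manip.set_gripper(.6); st("open"); print(loc())
manip.movel(tcp(b[0],b[1],60),rate=150); st("clear")
p=manip.get_image("side"); q=manip.get_image("top")
cv2.imwrite("pics/c4.png",np.hstack([crop(p,(296,215),50,50,8),crop(q,(266,195),50,50,8)]))
E
```

```text
1 1 True [  1.29   0.48 -13.02]
1 -1 True [  1.32  -0.71 -12.96]
0 1 False [ 3.260e+00  1.000e-02 -1.329e+01]
0 -1 True [  1.18  -0.09 -12.42]
mid [  2.22   -0.115 -12.7  ]
True [  2.22  -0.1  -13.91]
seat t 18.23 tcp [541.8  79.5  71.7] F [-2.2 -0.8  3.7] M [-0.02  0.23 -0.05] gap 30.4
open t 18.78 tcp [541.3  79.4  70.4] F [-0.7  0.3  0.7] M [-0.01  0.14  0.  ] gap 52.8
[  1.24  -0.13 -14.91]
clear t 19.43 tcp [516.5  77.4 140.4] F [ 0.1 -0.8  1.2] M [-0.02  0.17 -0.01] gap 52.8
```

View pics/c4.png

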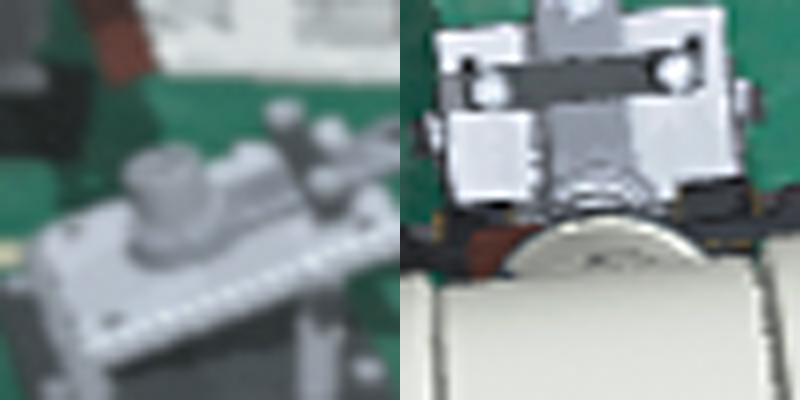

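The sleeve sits on the shoulder at side crop (165,190), released. The probe puts the pin axis at about (+1.0, -0.1) mm in my pin frame. Now the gauge: a light pinch across its depth to centre on it, then rotate 90° and grip the flat sides.

```bash
python3 - <<'E'
from h import *
G=np.array([496,322.5]); a=-.2
manip.movel(tcp(1.2,0,110),rate=250)
manip.set_gripper(.8,3)
manip.move_to([*G,150],down(a+np.pi/2)); print(np.round(manip.read_state()["joints"],2), np.round(manip.ik([*G,60],down(a)),2))
manip.movel([*G,52],rate=150,stop_force=15); manip.hold(.3); f0=st("down")
p=manip.get_image("side")
manip.set_gripper(.1,3); f=st("pinch"); d=np.array(f["force"])-f0["force"]; print("along grip dir",d[:2]@[np.cos(a),np.sin(a)])
manip.hold(.2); st()
q=manip.get_image("side"); cv2.imwrite("pics/c5.png",np.hstack([crop(x,(272,185),60,80,6) for x in(p,q)]))
E
```

```text
[ 0.52  0.07  1.39 -0.    1.69  0.72] [ 0.52  0.1   1.51 -0.    1.53  2.29]
down t 22.47 tcp [496.4 322.8  53. ] F [-0.  -0.1  0.1] M [-0.11 -0.05 -0.01] gap 70.4
pinch t 23.29 tcp [495.9 322.5  51.9] F [-1.2 -0.5 -0. ] M [-0.08  0.05  0.02] gap 24.3
along grip dir -1.1130785524525915
 t 23.49 tcp [495.9 322.5  52. ] F [-0.6 -0.4  0.6] M [-0.06  0.09  0.01] gap 24.0
```

View pics/c5.png

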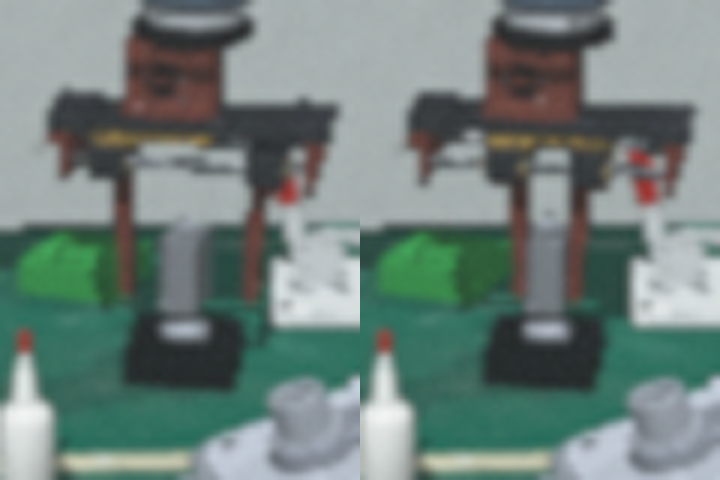

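The gap is 24.0 mm, exactly the body depth, so the gauge is centred and its yaw is right. Next: regrip on the 40 mm sides and carry it over.

```bash
python3 - <<'E'
from h import *
G=np.array([496,322.5]); a=-.2
manip.set_gripper(.8)
manip.movel([*G,52],frame=down(a)); manip.hold(.2); st("rot")
manip.set_gripper(.2,30); st("grip"); manip.hold(.2); s=st()
manip.movel([*G,75],rate=80); st("lift")
manip.movel([*G,175],rate=200)
c=(.98,-.1)
manip.move_to(tcp(*c,100),QP); manip.movel(tcp(*c,48),rate=150); manip.hold(.3); st("hover"); print(loc())
p=manip.get_image("side"); q=manip.get_image("top"); cv2.imwrite("pics/c6.png",np.hstack([crop(x,o,60,80,6) for x,o in((p,(292,198)),(q,(266,200)))]))
E
```

```text
rot t 26.32 tcp [496.  322.5  52. ] F [ 1.1 -0.9 -0.5] M [-0.03  0.06 -0.  ] gap 70.3
grip t 26.89 tcp [496.  322.4  52. ] F [-0.1 -0.7  1.2] M [-0.14  0.06 -0.02] gap 40.2
 t 27.09 tcp [496.  322.4  52. ] F [-0.2 -1.5  1.3] M [-0.15  0.05  0.03] gap 40.2
lift t 27.52 tcp [496.5 322.8  76.1] F [-0.3 -0.1 -1.5] M [ 0.03 -0.02 -0.04] gap 39.9
hover t 29.95 tcp [519.9  77.7 130.7] F [-0.6 -0.  -1. ] M [0.04 0.26 0.01] gap 39.8
[ 1.720e+00 -4.000e-02  4.903e+01]
```

View pics/c6.png

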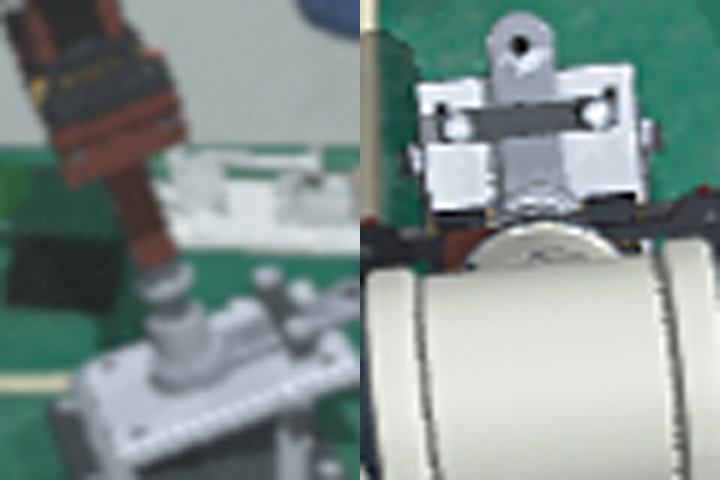

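The gauge is held upright in the jaws. The foot is at (168,285) and the sleeve end at (183,310), so the foot looks slightly down-slope. I'll close the gap to 6 mm and measure it with an overlay.

```bash
python3 - <<'E'
from h import *
c=(.98,-.1)
manip.movel(tcp(*c,38),rate=60); manip.hold(.4); st("near"); l=loc(); print(l)
p=manip.get_image("side"); o=(290,207); w,hh,S=26,38,15
raw=crop(p,o,w,hh,S); ov=raw.copy()
def draw(cx,cy,h,r,col):
    th=np.linspace(0,2*np.pi,60); X=PE+np.outer(r*np.cos(th)+cx,XP)+np.outer(r*np.sin(th)+cy,YP)+h*ZP
    u=(proj(p,X)-[o[0]-w//2,o[1]-hh//2]+.5)*S; cv2.polylines(ov,[u.astype(int)],True,col,1); return u.mean(0).round(1)
print("foot bot",draw(l[0],l[1],l[2]-28,15,(0,0,255)),"foot top",draw(l[0],l[1],l[2]-18,15,(0,0,255)))
print("sleeve end",draw(*c,4,16,(0,255,0)),"sleeve bot",draw(*c,-20,16,(0,255,0)))
cv2.imwrite("pics/c7.png",np.hstack([raw,ov]))
E
```

```text
near t 30.77 tcp [523.   77.9 120.2] F [ 1.1  0.5 -1.3] M [0.02 0.21 0.02] gap 39.8
[ 1.06 -0.11 38.12]
foot bot [204.3 298. ] foot top [190.4 258.8]
sleeve end [212.5 321.9] sleeve bot [245.6 414.4]
```

View pics/c7.png

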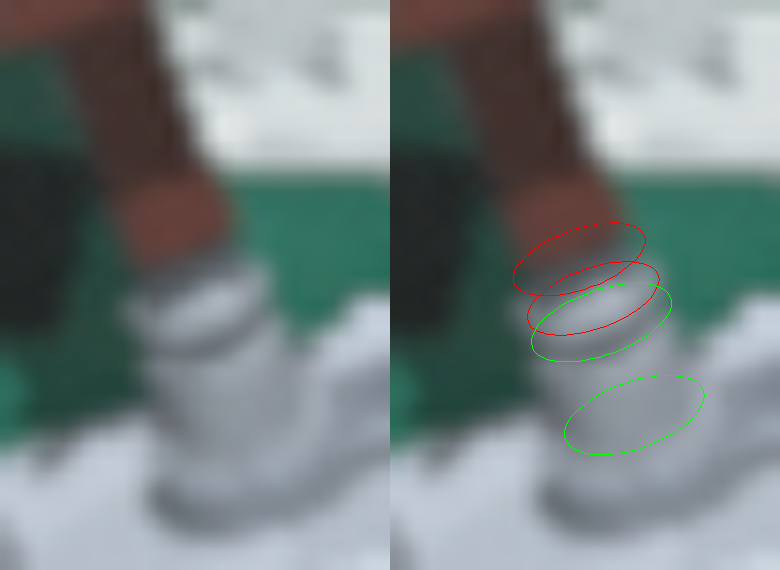

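The rendered outlines (red is the foot, green is the sleeve) share one constant image bias of about (+2,+30) crop px. Foot and sleeve edges match the predicted relative offset to about 1 mm, so they're centred. Next is contact.

```bash
python3 - <<'E'
from h import *
c=(.98,-.1)
s0=st("free"); f0=np.array(s0["force"]);m0=np.array(s0["ft_torque"])
def rep(n):
    F=[];M=[]
    for _ in range(6):
        manip.hold(.05); s=manip.read_state();F.append(s["force"]);M.append(s["ft_torque"])
    F=np.mean(F,0)-f0;M=np.mean(M,0)-m0; print(n,"t",round(s["t"],2),"loc",loc(),"F xyz_p",np.round([F@XP,F@YP,F@ZP],1),"M_p",np.round([M@XP,M@YP,M@ZP],2),"gap",round(s["finger_gap"]*88,1))
rep("free")
print(manip.movel(tcp(*c,29),rate=12,stop_force=5)); rep("touch")
E
```

```text
free t 30.82 tcp [523.   77.9 120.2] F [ 0.4 -0.4 -1.1] M [ 0.03  0.19 -0.05] gap 40.1
free t 31.12 loc [ 1.   -0.09 38.02] F xyz_p [-0.7  0.5 -0.1] M_p [-0.02  0.06  0.06] gap 39.9
True
touch t 31.94 loc [ 1.07 -0.06 32.49] F xyz_p [0.6 0.1 6.8] M_p [ 0.02 -0.15  0.05] gap 39.8
```

Touched at h=32.5 with 6.8 N (32.2 predicted), but there's a hint of moment about y, so I'll check flatness with small tilts.

```bash
cat >> h.py <<'E'
def gp(dy,dx,h,c=(.98,-.1)):  # tilt deg about pin y / x, keeping the foot centre
    r=RP*R.from_euler('yx',[dy,dx],degrees=True); z=r.as_matrix()[:,2]
    return tcp(*c,h-28)+28*z,(r*R.from_euler('x',np.pi)).as_quat()
def rep(n,k=10):
    F=[];M=[]
    for _ in range(k):
        manip.hold(.04); s=manip.read_state();F.append(s["force"]);M.append(s["ft_torque"])
    e=np.std(M,0).max()/k**.5; F=np.mean(F,0);M=np.mean(M,0); print(n,"t",round(s["t"],2),"loc",loc(),"F xyz_p",np.round([F@XP,F@YP,F@ZP],1),"M_p",np.round([M@XP,M@YP,M@ZP],3),"se",round(e,3),"gap",round(s["finger_gap"]*88,1)); return F@ZP
E
python3 - <<'E'
from h import *
h=loc()[2]
rep("now")
for dy,dx in((1,0),(-1,0),(0,1),(0,-1),(0,0)):
    P,q=gp(dy,dx,h); manip.movel(P,frame=q,rate=10); rep((dy,dx))
E
```

```text
now t 32.36 loc [ 1.1  -0.06 32.51] F xyz_p [0.5 0.  5.5] M_p [0.021 0.017 0.014] se 0.01 gap 39.8
(1, 0) t 33.12 loc [ 1.63 -0.09 32.65] F xyz_p [-0.3  0.1  5. ] M_p [ 0.026  0.127 -0.017] se 0.013 gap 39.8
(-1, 0) t 33.78 loc [ 0.8  -0.11 32.68] F xyz_p [ 1.  -0.3  5.2] M_p [-0.001 -0.035 -0.01 ] se 0.012 gap 40.0
(0, 1) t 34.45 loc [ 1.12 -0.51 32.61] F xyz_p [0.2 0.3 5.8] M_p [0.076 0.094 0.005] se 0.012 gap 39.9
(0, -1) t 35.12 loc [ 1.03  0.31 32.64] F xyz_p [-0.1 -0.4  6.3] M_p [-0.05   0.18  -0.023] se 0.013 gap 39.9
(0, 0) t 35.78 loc [ 1.01 -0.19 32.52] F xyz_p [ 0.2 -0.6  5.3] M_p [0.003 0.087 0.012] se 0.011 gap 40.2
```

Moments are symmetric about zero tilt on both axes (±1° gives about ±0.07 N m), so the foot is flat. I'll firm up the push slightly and do the last checks.

```bash
python3 - <<'E'
from h import *
h=loc()[2]; P,q=gp(0,0,h-1.5)
print(manip.movel(P,frame=q,rate=6,stop_force=2.5)); rep("pressed",15); manip.hold(.5); rep("later",15)
p=manip.get_image("side");t=manip.get_image("top")
for o in("sleeve_short","sleeve_long","sleeve_mid","glue_bottle","gauge","plunger"):
    print(o,[(n,round(a["conf"],2),np.round(a["position"]).tolist()) for n,x in(("s",p),("t",t)) for a in manip.place_of(x,o)[:2]])
cv2.imwrite("pics/c8.png",np.hstack([crop(p,(290,207),34,48,12),crop(p,(290,260),96,144,4)]))
E
```

```text
True
pressed t 36.62 loc [ 1.16 -0.21 32.67] F xyz_p [-0.7 -0.4  1. ] M_p [-0.015  0.298  0.005] se 0.016 gap 40.3
later t 37.74 loc [ 1.68 -0.18 33.15] F xyz_p [-1.1  0.2 -0.4] M_p [ 0.031  0.372 -0.006] se 0.01 gap 39.9
sleeve_short [('s', 0.7, [392.0, 115.0, 3.0]), ('s', 0.45, [522.0, -344.0, -0.0]), ('t', 0.53, [524.0, -343.0, -0.0])]
sleeve_long [('s', 0.7, [450.0, -327.0, 4.0]), ('t', 0.6, [447.0, -325.0, 4.0]), ('t', 0.38, [544.0, 78.0, 68.0])]
sleeve_mid [('s', 0.6, [542.0, 76.0, 63.0])]
glue_bottle [('s', 0.69, [391.0, 112.0, 2.0]), ('s', 0.24, [533.0, 75.0, 88.0]), ('t', 0.55, [389.0, 116.0, -1.0])]
gauge [('s', 0.56, [450.0, -325.0, 2.0]), ('s', 0.49, [534.0, 78.0, 91.0])]Traceback (most recent call last):
  File "<stdin>", line 6, in <module>
ValueError: it knows: gauge, gauge_grip, gauge_rest, glue_bottle, pin_end, pivot, sleeve_long, sleeve_mid, sleeve_short, sleeve_tray
```

The stopped move left the target slightly off contact, so I'll use plain position commands with small decrements.

```bash
python3 - <<'E'
from h import *
P,q=gp(0,0,35.5); manip.movel(P,frame=q,rate=20); manip.hold(.3); b=rep("free",12)
for h in(32.7,32.4,32.2,32.0,31.8):
    P,q=gp(0,0,h); manip.movel(P,frame=q,rate=10); manip.hold(.2); f=rep(h,10)-b; print("push",round(f,1))
    if f>6.5: break
manip.hold(.8); print(rep("later",15)-b)
p=manip.get_image("side"); cv2.imwrite("pics/c8.png",np.hstack([crop(p,(290,207),34,48,12),crop(p,(290,260),96,144,4)]))
E
```

```text
free t 39.42 loc [ 0.98 -0.09 35.5 ] F xyz_p [-0.2 -0.3 -0.6] M_p [-0.013  0.144 -0.002] se 0.008 gap 39.8
32.7 t 40.47 loc [ 0.98 -0.11 32.72] F xyz_p [-0.2 -0.2 -0.5] M_p [-0.002  0.185 -0.014] se 0.011 gap 40.0
push 0.0
32.4 t 41.33 loc [ 1.04 -0.11 32.54] F xyz_p [-1.6  0.   3.2] M_p [ 0.     0.454 -0.012] se 0.011 gap 40.1
push 3.8
32.2 t 42.2 loc [ 1.08 -0.12 32.52] F xyz_p [-3.1 -0.4  6.6] M_p [ 0.009  0.801 -0.003] se 0.012 gap 39.8
push 7.1
later t 43.62 loc [ 1.06 -0.08 32.51] F xyz_p [-3.2 -0.3  6.7] M_p [0.027 0.795 0.003] se 0.008 gap 39.8
7.220036667000436
```

View pics/c8.png

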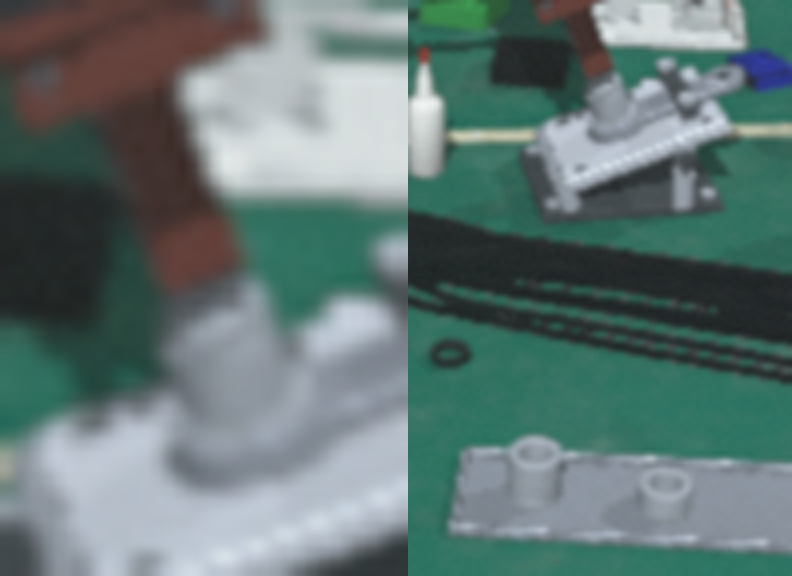

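Push is a steady 7.2 N. The gauge foot sits on the sleeve, and the bottle and the other two sleeves stand untouched. There's a 3 N sideways load along -x, and the moment matches that load with the pressure centred, so I'll relieve it with a tiny shift and then hand in.

```bash
python3 - <<'E'
from h import *
b=-.6
for cx in(1.06,1.14):
    P,q=gp(0,0,32.2,(cx,-.1)); manip.movel(P,frame=q,rate=10); manip.hold(.2); print(cx,rep(cx,12)-b)
manip.hold(.8); f=rep("last",15)-b; print("push",f)
if 4<f<11: manip.finish_job(); print("handed in")
E
```

```text
1.06 t 44.62 loc [ 1.06 -0.07 32.49] F xyz_p [-3.4 -0.3  6.5] M_p [0.02  0.862 0.004] se 0.01 gap 40.0
1.06 7.110289846421588
1.14 t 45.58 loc [ 1.08 -0.09 32.5 ] F xyz_p [-3.6 -0.2  7.2] M_p [0.01  0.902 0.023] se 0.01 gap 40.1
1.14 7.750012437709387
last t 47.0 loc [ 1.08 -0.09 32.49] F xyz_p [-3.5 -0.1  7.3] M_p [0.027 0.906 0.003] se 0.008 gap 39.9
push 7.851778076134993
the job is handed in; nothing more can be done
handed in
```

I slid the 24 mm sleeve home on the bracket pin and let go of it. I then gripped the depth gauge by its 40 mm sides and handed the job in at about 47 s, with the gauge still held on the end of the sleeve.

**Checks that agreed**
- **Sleeve:** its seating depth came out within 0.3 mm of the predicted home position, and the picture shows it on the shoulder.
- **Centring:** I located the pin axis by touch and aligned the gauge to it. The picture overlay agreed to about 1 mm.
- **Push:** a steady 7.9 N along the pin, under the 15 N limit.
- **Bystanders:** the glue bottle and the other two sleeves read unmoved to within the detectors' accuracy of a few mm.

**Checks that failed or disagreed**
- **Sideways load:** about 3.5 N remained at the foot, and two small shifts meant to relieve it did not reduce it.
- **Flatness:** I inferred this from the ±1° tilt test, where moments were symmetric on both axes. That was before I lifted off and pressed again with plain position moves. I did not repeat it in the final pose.
- **Re-press:** one force-stopped press had drifted off contact, which is why the final press used position moves.
- **Plunger:** I could not read it directly. The foot touched at 32.5 mm against the 32.2 mm expected.
- **Side camera:** it read about 1 px off, so I relied on the top camera and touch instead.

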